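# Set the travel stop of a syringe pump

### The arm

A 6-joint arm with a two-finger parallel gripper is mounted at the origin on the work surface. World frame = base frame: x ahead of the robot, y to its left, z up, the work surface at z = 0. Lengths are in m, angles in rad, forces in N, time in s.
With the tool pointing down it reaches from about 0.25 to 0.85 m from the base axis. Payload 12.5 kg.
Tool frame: the origin (TCP) lies between the finger pads; the fingertips stand 17 mm ahead of it and the grasp point (between the pads) lies 2 mm behind it; z points along the fingers, y is the direction in which the jaws open and shut (so a half turn about z gives the same grasp; the last joint's range is limited). The gripper opens to 93 mm and grips with 3 to 60 N. Pads are 15 mm wide; open, the fingers measure 128 mm over their backs; the gripper's body (75 mm by 188 mm) begins 65 mm behind the grasp point.
Start: joints at [-1.207, 0.351, 1.652, -0, 1.139, -0.085], TCP at [0.239, -0.496, 0.236] pointing down, gripper open.
Joint ranges: [-2.75, 2.75], [-0.79, 2.1], [0.01, 2.65], [-1.57, 4.71], [0.07, 3.14], [-2.87, 2.87]. Speed limits (rad/s): [2.22, 2.22, 2.79, 3.14, 3.14, 3.14].

### API

Orientations are given as a unit quaternion [w, x, y, z].
In Python, from workcell import sensors, optics, manip gives the robot as it stands. The module is installed in compiled form; this text tells all that it offers.
- The arm moves only by the tool move_arm, never from a script. Its argument "plan" is a list of rows, each an object of numbers: "claw": the finger opening in mm, from 0 to 93; "tx", "ty", "tz": the shift along the tool's x, y, z in mm; "wx", "wy", "wz": the turn, a rotation vector about the tool's x, y, z in degrees. A call has 1 to 20 rows; each row is the pose to reach, as a shift and turn from the pose commanded when the call began, along the tool's axes at that moment; what a row does not reach only later rows make up. A row lasts 1/8 s, in which the tool goes at most 62.5 mm and 10.7 degrees, less where a joint would pass 70% of its speed; a pose out of reach is approached as far as the arm can. A call with a gripper value outside its range is refused whole. The fingers move at their own pace and stop on an object; "squeeze" is the grip in N (left out, the last holds). Time passes only in rows, so rows that repeat a pose let the fingers close. It gives the time, the measured TCP pose, the force and the opening at its end, in the units of the state.
- sensors.observe(): the state, without advancing time (a new reading comes with each control period).
- optics.camera(name): name is "scene" or "top"; returns a dict with "frame" (480x640x3 uint8, red, green, blue), "fx", "fy", "cx", "cy" (pixels), "world_from_camera" (4x4, takes a point from camera to world coordinates). Camera axes: x right, y down, z forward; pixel columns grow to the right and rows downward; lengths in m; the calibration is good to about 2 mm. A picture is of the moment at which its call begins. There is no depth.
- manip.hand_in(): hands the job in, once; it reports no verdict.
The state is a dict: "t": time; "joints": joint angles; "qd": joint speeds; "joint_efforts": joint torques, N m; "ee_pos": TCP position; "tcp_rot": TCP orientation; "contact_force": force on the tool from outside, world axes, zero at the start; "torque": the same for the moment, N m; "finger_gap": finger opening in m.
Only numpy, scipy, OpenCV 4.12 (cv2) and the standard library are available. Lean on these libraries where they do the work, as an engineer would, in place of code of your own. Each camera call takes 0.05 s, during which the arm holds its last target. There are 200 camera calls.

### The job

The pusher of the syringe pump stands where the infusion has to end, so set the stop to it: on the front guide rod, slacken the T-handled set screw of the stop collar on the syringe side of the pusher, slide that collar along the rod until it rests against the pusher's face, and turn the screw fully tight again. The pusher must not be shoved along (the syringe would squirt), and the other stop collar, behind the pusher, and everything else on the bench stay as they are.

Things in the scene. Friction and masses are not known exactly. Their poses are not given: they have to be found in the camera images.
- pump: syringe pump, white case 240 x 420 x 75 mm, fixed to the bench. Origin: centre of underside. x: from keypad side (nearest the robot) to back; y: along the rods, drive to syringe end; z up. Guide rods: 16 mm steel along y, 120 mm above the bench, the front one (with both stop collars) at x = -65 mm. Syringe at x = +16 mm, y 56 to 188 mm; it, its holder and the end plates are under 152 mm high
- pusher_face (a point): where the front rod's axis meets the pusher's flat front face, which looks to the syringe (+y of the pump). The pusher is an aluminium block 168 mm wide across the rods, 40 mm thick, its top 146 mm above the bench (a release button on it 153 mm). Axes as the pump's. Its drive holds it: a push along the rods below about 15 N does not move it, a harder one does
- stop_face (a point): centre, on the rod's axis, of the flange face of the stop collar to be set; it looks at the pusher (-y of the pump) and touches it when this point meets pusher_face; starts 75 to 195 mm away. Steel collar 60 mm long: flange 52 mm in diameter, 8 mm thick, then a hub of 44 mm. Keyed: it only slides, it cannot turn on the rod. Slack it slides with 1 to 3 N; tight it is held fast. Axes as the pump's
- stop_wing (a point): middle of the grip of that collar's set screw: a black T-handle paddle 52 mm long, 12 thick, 36 high, on the collar's top, 30 mm from stop_face along the rod (+y). This point: 182 mm above the bench, 14 mm under the paddle's top, 22 mm over its 25 mm round hub. It turns with the screw: x along the 52 mm, y across the 12 mm, z up. Near it all else is below 162 mm
- stop_screw (a joint): angle in rad of that set screw: 0 is fully tight, at its stop; grows when turned counter-clockwise seen from above (right-hand thread), up to 2.4. Starts at 0 to 0.08. It lets go of the rod at about 0.65: from 0.8 the collar is properly slack, below 0.2 it is tight. It stays where it is left and takes 0.1 to 0.3 N m to turn
- rear_wing (a point): the like middle of the T-handle on the other stop collar of the same rod, behind the pusher (-y side), to be left alone. Its collar is the same part turned round; its handle ends 196 mm above the bench, at least 100 mm from where the set one comes to stand
- rear_screw (a joint): angle of that other set screw, tight at 0; to be left alone
- reagent_bottle: bystander: glass bottle with blue cap, 72 mm in diameter, 145 mm high, beside the syringe end of the pump. Origin: centre of underside
- beaker: bystander: glass beaker, 72 mm in diameter, 92 mm high, beside the drive end. Origin: centre of underside
- flask: bystander: conical glass flask, 80 mm in diameter, 120 mm high, beside the drive end towards the robot. Origin: centre of underside
- spare_syringe: bystander: 60 ml syringe lying on the bench in front of the pump, 165 mm long, 29 mm high. Origin: under the middle of its barrel
- screwdriver: bystander: screwdriver 160 mm long lying on the bench in front of the pump
- tip_box: bystander: grey box 85 x 120 x 55 mm beside the syringe end. Origin: centre of underside
- vial: bystander: small amber vial, 24 mm in diameter, 50 mm high, standing on the back edge of the pump's case, its top 125 mm above the bench. Origin: centre of underside

How it is judged:
On the way, in this order (a step that is already met when the one before it is completed fails the run):
1. the stop's set screw is slackened while the collar is still in its old place (value of joint stop_screw above 0.7 rad and distance of stop_face from where it was at the start of the episode below 0.012 m), for 0.1 s.
2. the slack collar is brought up against the pusher's face (value of joint stop_screw above 0.55 rad and distance between stop_face and pusher_face below 0.003 m), for 0.2 s.
At the end, for the whole second after the job is handed in: the stop collar's flange is against the pusher's face (within 3 mm), its set screw is tight again (below 0.2 rad), the pusher stands where it stood (within 3 mm), and the rear stop is untouched (within 4 mm, screw still below 0.2 rad) (value of joint each of stop_screw, rear_screw below 0.2 rad and distance between stop_face and pusher_face below 0.003 m and distance of pusher_face from where it was at the start of the episode below 0.003 m and distance of rear_wing from where it was at the start of the episode below 0.004 m).
It fails at once if the pusher is shoved more than 3 mm along its rods (distance of pusher_face from where it was at the start of the episode above 0.003 m).
It fails at once if the rear stop is shifted by 4 mm or its screw slackened (distance of rear_wing from where it was at the start of the episode above 0.004 m or value of joint rear_screw above 0.4 rad).
It fails at once if a bystander is shifted by more than 25 mm (distance of any of reagent_bottle, beaker, flask, spare_syringe, screwdriver, tip_box, vial from where it was at the start of the episode above 0.025 m).
It also fails if it takes over 42 s, if anything falls off the work surface, if the arm or the gripper's body presses on something with over 40 N, if the wrist force passes 120 N, or if a joint passes its speed limit or range.

## Working session

There is one attempt and no reset: what is moved stays moved. The work goes in short steps, Python scripts to look and compute and a tool call to move; the robot and the scene stay as the last step left them, time stands still between calls to the robot, and variables do not carry over. Pictures are saved under pics/ and viewed, about 8 in all and at most 12, crops included, and the job is handed in when it is done.

Besides the shell and the picture viewer there is one more tool, called after ">>>" as a command line: name --argument value ..., lists and objects as JSON in quotes. move_arm: Moves the arm, as the interface text tells. Its arguments: {"type":"object","properties":{"plan":{"type":"array"},"squeeze":{"type":"number"}},"required":["plan"]}

```bash
mkdir -p pics; python3 - <<'E'
from workcell import sensors, optics
import cv2, numpy as np
print(sensors.observe())
for n in ("scene","top"):
    c=optics.camera(n); cv2.imwrite(f"pics/{n}0.png",c["frame"][:,:,::-1]); c.pop("frame"); print(n,c)
    np.save(f"{n}_cal.npy",c,allow_pickle=True)
E
```

```text
{'t': 0.0, 'joints': array([-1.20658355e+00,  3.51251187e-01,  1.65243038e+00, -4.36554906e-06,
        1.13908597e+00, -8.45723939e-02]), 'qd': array([ 2.19339628e-03, -2.26703309e-03,  8.30011447e-04,  6.73131217e-05,
        6.57051464e-04,  7.17632168e-04]), 'joint_efforts': array([-1.17821193e-03, -4.97310519e+01, -2.85252857e+01,  6.98870374e-02,
        2.56599864e-02, -1.17315171e-04]), 'ee_pos': array([ 0.23854867, -0.49521373,  0.23509084]), 'tcp_rot': array([-5.81430961e-04,  9.74929073e-01,  2.22515072e-01, -8.38312383e-05]), 'contact_force': array([-0.27291908, -0.0310181 ,  0.75693681]), 'torque': array([ 0.01292407, -0.0014732 ,  0.0203813 ]), 'finger_gap': 0.09246713851328207}
scene {'fx': 479.5968794433037, 'fy': 479.5968794433037, 'cx': 319.57437657152497, 'cy': 232.9984181289845, 'world_from_camera': array([[-6.70812894e-02,  6.96090133e-01, -7.14813702e-01,
         1.16903676e+00],
       [ 9.97747053e-01,  4.74882901e-02, -4.73886114e-02,
         7.79346197e-02],
       [ 9.58535630e-04, -7.16382153e-01, -6.97707454e-01,
         7.35443034e-01],
       [ 0.00000000e+00,  0.00000000e+00,  0.00000000e+00,
         1.00000000e+00]])}
top {'fx': 552.5987186713759, 'fy': 552.5987186713759, 'cx': 321.4049223346508, 'cy': 243.5853060348445, 'world_from_camera': array([[-0.01384855, -0.9888999 ,  0.14793649,  0.34416945],
       [-0.99963321,  0.01024878, -0.02506792,  0.03577195],
       [ 0.02327349, -0.14822939, -0.98867912,  1.36556302],
       [ 0.        ,  0.        ,  0.        ,  1.        ]])}
```

View pics/scene0.png

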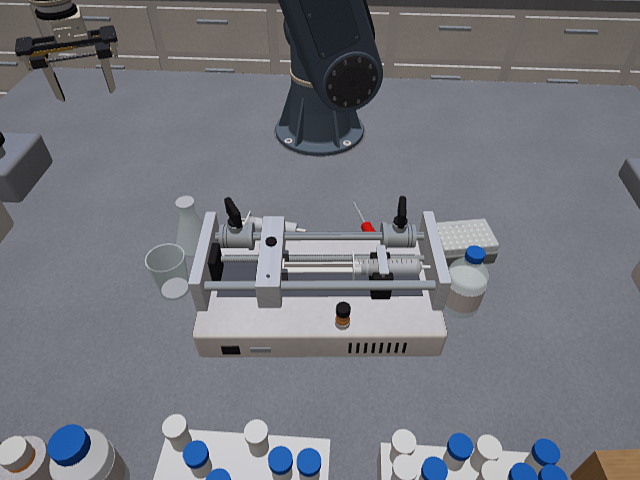

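View pics/top0.png

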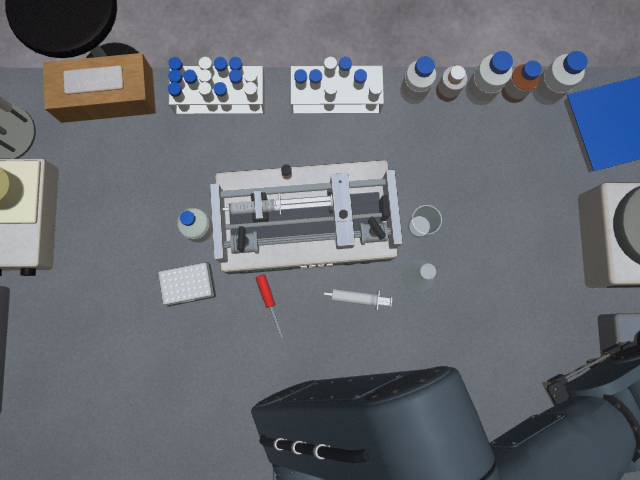

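Top view: pusher at about (343,210), the stop's T-handle at (241,239), the rear T-handle at (376,228). Scene view: stop handle at (402,212), rear handle at (233,212), pusher at (270,260). I'll take enlarged crops for the measurements.

```bash
python3 - <<'E'
import cv2
t=cv2.imread("pics/top0.png")[155:279,205:405]; s=cv2.imread("pics/scene0.png")[190:315,190:450]
cv2.imwrite("pics/topc.png",cv2.resize(t,None,fx=4,fy=4,interpolation=cv2.INTER_CUBIC))
cv2.imwrite("pics/scenec.png",cv2.resize(s,None,fx=3,fy=3,interpolation=cv2.INTER_CUBIC))
E
```

```text
(no output)
```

View pics/topc.png

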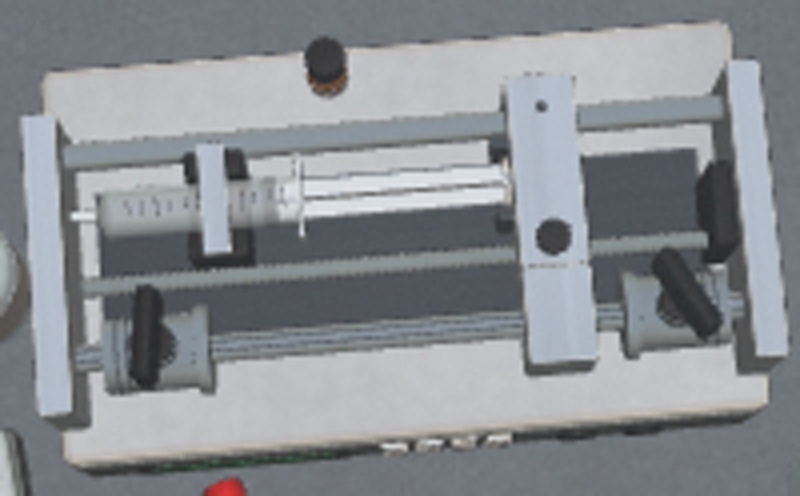

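View pics/scenec.png

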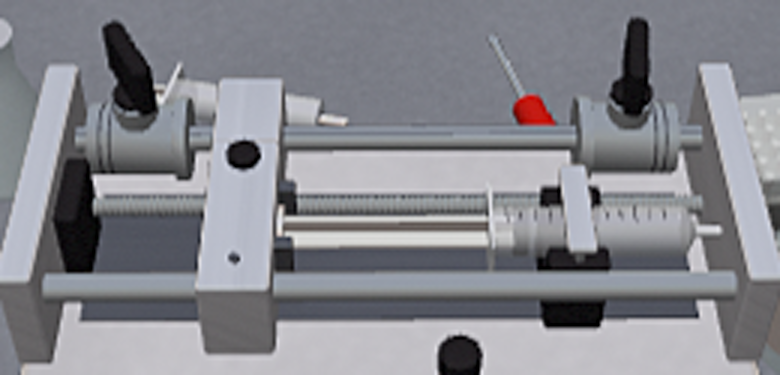

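Crop of the top view: stop paddle from (148,287) to (148,387), flange edge at x≈212, pusher face edge from (505,78) to (528,363). Scene crop: stop paddle's top at (638,20), flange face at x≈572, pusher face edge (283,82)-(275,350).

```bash
cat > h.py <<'E'
import numpy as np, cv2
cal={n:np.load(n+"_cal.npy",allow_pickle=True).item() for n in("top","scene")}
def ray(n,u,v):
    c=cal[n];T=c["world_from_camera"]
    return T[:3,3],T[:3,:3]@np.array([(u-c["cx"])/c["fx"],(v-c["cy"])/c["fy"],1])
def plane(n,u,v,z):
    o,d=ray(n,u,v);return o+d*(z-o[2])/d[2]
def tri(a,b):
    (o1,d1),(o2,d2)=ray("top",*a),ray("scene",*b)
    s=np.linalg.lstsq(np.stack([d1,-d2],1),o2-o1,rcond=None)[0]
    p,q=o1+d1*s[0],o2+d2*s[1];return (p+q)/2,np.linalg.norm(p-q)
tc=lambda u,v:(205+(u-1.5)/4,155+(v-1.5)/4)
sc=lambda u,v:(190+(u-1)/3,190+(v-1)/3)
def px(n,P):
    c=cal[n];T=c["world_from_camera"];q=T[:3,:3].T@(np.array(P)-T[:3,3]);return q[0]/q[2]*c["fx"]+c["cx"],q[1]/q[2]*c["fy"]+c["cy"]
E
python3 - <<'E'
from h import *
np.set_printoptions(precision=4,suppress=True)
P=lambda u,v,z:plane("top",*tc(u,v),z); S=lambda u,v,z:plane("scene",*sc(u,v),z)
a,b=P(505,78,.146),P(528,363,.146); print("pusher face edge top",a,b,np.linalg.norm(a-b),np.degrees(np.arctan2(*(b-a)[1::-1])))
a,b=P(573,75,.146),P(596,360,.146); print("pusher back edge top",a,b)
a,b=S(283,82,.146),S(275,290,.146); print("pusher face edge scene",a,b)
a,b=P(215,344,.120),P(525,324,.120); d=b-a; print("rod top",a,b,np.degrees(np.arctan2(d[0],-d[1])))
a,b=S(285,137,.120),S(570,137,.120); d=b-a; print("rod scene",a,b,np.degrees(np.arctan2(d[0],d[1])))
for q in [(45,73),(730,23),(65,467),(768,405)]: print("case",P(*q,.075))
print("flange",P(212,348,.120),"scene",S(572,136,.120))
print("wing tops",P(147,290,.196),P(146,382,.196))
print("wingtop tri",tri(tc(147,290),sc(638,22)))
t=cv2.imread("pics/top0.png"); m=(t.max(2)<60).astype(np.uint8)
n,l,st,ce=cv2.connectedComponentsWithStats(m[155:279,205:405])
for i in range(1,n):
    if st[i,4]>60:
        ys,xs=np.where(l==i); r=cv2.minAreaRect(np.stack([xs+205,ys+155],1).astype(np.float32)); print(st[i],r,plane("top",*r[0],.19))
E
```

```text
pusher face edge top [ 0.6863 -0.0189  0.146 ] [ 0.5223 -0.0291  0.146 ] 0.1643291703942444 -176.4558933504427
pusher back edge top [ 0.6878 -0.0577  0.146 ] [ 0.5236 -0.0671  0.146 ]
pusher face edge scene [ 0.5278 -0.0296  0.146 ] [ 0.6898 -0.0143  0.146 ]
rod top [0.5388 0.1476 0.12  ] [ 0.5486 -0.0292  0.12  ] 3.1612375359382594
rod scene [ 0.549  -0.0272  0.12  ] [0.5371 0.1463 0.12  ] -3.902208409987363
case [0.7113 0.2537 0.075 ]
case [ 0.7395 -0.1591  0.075 ]
case [0.4741 0.2387 0.075 ]
case [ 0.5061 -0.1742  0.075 ]
flange [0.5366 0.1493 0.12  ] scene [0.5362 0.1475 0.12  ]
wing tops [0.5566 0.1772 0.196 ] [0.5069 0.1773 0.196 ]
wingtop tri (array([0.5514, 0.1739, 0.2248]), np.float64(0.00040047526675531176))
[174  42  10  24 103] ((383.12420654296875, 208.5577850341797), (23.188722610473633, 7.67888879776001), 81.25383758544922) [ 0.5958 -0.1296  0.19  ]
[163  63  17  21 100] ((375.1983337402344, 228.7482452392578), (22.80892562866211, 7.066867828369141), 46.97493362426758) [ 0.5513 -0.111   0.19  ]
[ 32  72   9  25 142] ((241.37159729003906, 239.05447387695312), (7.610151290893555, 24.015640258789062), 3.5763344764709473) [0.5317 0.1777 0.19  ]
```

>>> move_arm --plan '[{"claw": 45, "tx": 557, "ty": -480, "tz": -24, "wz": 27}, {"claw": 45, "tx": 557, "ty": -480, "tz": -24, "wz": 27}, {"claw": 45, "tx": 557, "ty": -480, "tz": -24, "wz": 27}, {"claw": 45, "tx": 557, "ty": -480, "tz": -24, "wz": 27}, {"claw": 45, "tx": 557, "ty": -480, "tz": -24, "wz": 27}, {"claw": 45, "tx": 557, "ty": -480, "tz": -24, "wz": 27}, {"claw": 45, "tx": 557, "ty": -480, "tz": -24, "wz": 27}, {"claw": 45, "tx": 557, "ty": -480, "tz": -24, "wz": 27}, {"claw": 45, "tx": 557, "ty": -480, "tz": -24, "wz": 27}, {"claw": 45, "tx": 557, "ty": -480, "tz": -24, "wz": 27}, {"claw": 45, "tx": 557, "ty": -480, "tz": -24, "wz": 27}, {"claw": 45, "tx": 557, "ty": -480, "tz": -24, "wz": 27}, {"claw": 45, "tx": 557, "ty": -480, "tz": -24, "wz": 27}, {"claw": 45, "tx": 557, "ty": -480, "tz": -24, "wz": 27}, {"claw": 45, "tx": 557, "ty": -480, "tz": -24, "wz": 27}, {"claw": 45, "tx": 557, "ty": -480, "tz": -24, "wz": 27}, {"claw": 45, "tx": 557, "ty": -480, "tz": -24, "wz": 27}, {"claw": 45, "tx": 557, "ty": -480, "tz": -24, "wz": 27}]' --squeeze 15

```text
$.plan[0]: bad value
```

```bash
cat > st.py <<'E'
from workcell import sensors
from scipy.spatial.transform import Rotation as R
import numpy as np
np.set_printoptions(precision=4,suppress=True)
s=sensors.observe();q=s["tcp_rot"];M=R.from_quat([*q[1:],q[0]]).as_matrix()
print("t",round(s["t"],2),"pos",s["ee_pos"],"head",np.degrees(np.arctan2(M[1,0],M[0,0])),"F",s["contact_force"],"T",s["torque"],"gap",s["finger_gap"],"j",s["joints"])
print(M)
E
python3 st.py; python3 - <<'E'
from h import *
from workcell import optics
c=optics.camera("scene")["frame"][:,:,::-1]; cv2.imwrite("pics/s1.png",c)
cv2.imwrite("pics/s1c.png",cv2.resize(c[140:260,340:460],None,fx=5,fy=5,interpolation=cv2.INTER_CUBIC))
E
```

```text
t 0.1 pos [ 0.2386 -0.4953  0.2352] head 25.714078649018077 F [ 0.0101 -0.5821  0.411 ] T [0.0617 0.0075 0.0365] gap 0.09307858914613047 j [-1.2066  0.3512  1.6523  0.      1.1391 -0.0846]
[[ 0.901   0.4339 -0.0003]
 [ 0.4339 -0.901   0.0009]
 [ 0.0001 -0.0009 -1.    ]]
```

View pics/s1c.png

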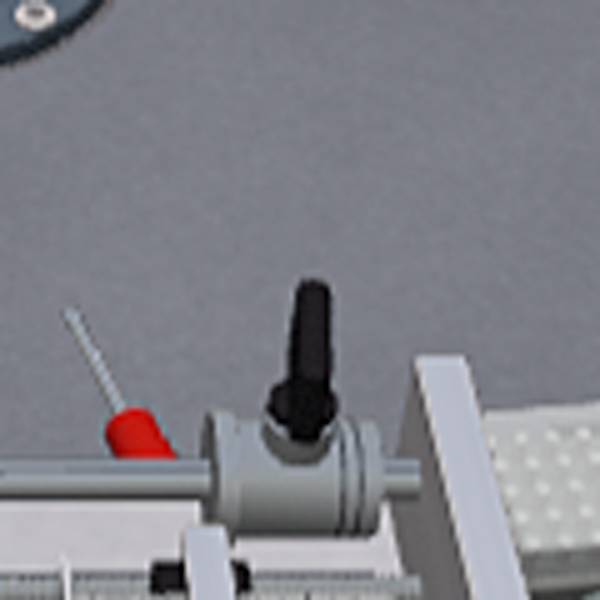

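The plan was refused and the arm did not move. The picture shows the stop's T-handle with its top face running from about (312,285) to (305,360) in the crop, lying nearly along world x. I'll retry with all keys and a bounded shift.

>>> move_arm --plan '[{"claw": 45, "tx": 46, "ty": -40, "tz": -24, "wx": 0, "wy": 0, "wz": 3}]' --squeeze 15

```text
t: 0.28
ee_pos: [0.2608, -0.4425, 0.257]
tcp_rot: [-0.001, 0.981, 0.195, -0.0]
contact_force: [1.1, 0.4, 0.9]
finger_gap: 0.0871
```

>>> move_arm --plan '[{"claw": 45, "tx": 40, "ty": -38, "tz": 0, "wx": 0, "wy": 0, "wz": 3}, {"claw": 45, "tx": 80, "ty": -76, "tz": 0, "wx": 0, "wy": 0, "wz": 6}, {"claw": 45, "tx": 120, "ty": -115, "tz": 0, "wx": 0, "wy": 0, "wz": 9}, {"claw": 45, "tx": 160, "ty": -153, "tz": 0, "wx": 0, "wy": 0, "wz": 12}, {"claw": 45, "tx": 200, "ty": -191, "tz": 0, "wx": 0, "wy": 0, "wz": 15}, {"claw": 45, "tx": 240, "ty": -229, "tz": 0, "wx": 0, "wy": 0, "wz": 18}, {"claw": 45, "tx": 280, "ty": -267, "tz": 0, "wx": 0, "wy": 0, "wz": 20}, {"claw": 45, "tx": 320, "ty": -305, "tz": 0, "wx": 0, "wy": 0, "wz": 22}, {"claw": 45, "tx": 360, "ty": -343, "tz": 0, "wx": 0, "wy": 0, "wz": 24}, {"claw": 45, "tx": 400, "ty": -381, "tz": 0, "wx": 0, "wy": 0, "wz": 24}, {"claw": 45, "tx": 440, "ty": -420, "tz": 0, "wx": 0, "wy": 0, "wz": 24}, {"claw": 45, "tx": 470, "ty": -448, "tz": 0, "wx": 0, "wy": 0, "wz": 24}, {"claw": 45, "tx": 488, "ty": -465, "tz": 0, "wx": 0, "wy": 0, "wz": 24}, {"claw": 45, "tx": 488, "ty": -465, "tz": 0, "wx": 0, "wy": 0, "wz": 24}, {"claw": 45, "tx": 488, "ty": -465, "tz": 0, "wx": 0, "wy": 0, "wz": 24}, {"claw": 45, "tx": 488, "ty": -465, "tz": 0, "wx": 0, "wy": 0, "wz": 24}]'

```text
t: 2.28
ee_pos: [0.532, 0.1744, 0.2587]
tcp_rot: [0.0, 1.0, -0.012, -0.0]
contact_force: [0.0, 0.2, -0.5]
finger_gap: 0.0449
```

```bash
python3 st.py; python3 - <<'E'
from h import *
s=lambda u,v:(340+(u-2)/5,140+(v-2)/5)
a=plane("scene",*s(314,281),.196);b=plane("scene",*s(312,362),.196);print(a,b)
from workcell import optics
c=optics.camera("scene")["frame"][:,:,::-1]; cv2.imwrite("pics/s2.png",c)
cv2.imwrite("pics/s2c.png",cv2.resize(c[130:260,330:460],None,fx=4.5,fy=4.5,interpolation=cv2.INTER_CUBIC))
E
```

```text
t 2.27 pos [0.532  0.1744 0.2587] head -1.338342420189004 F [ 0.0013  0.1662 -0.4751] T [0.0816 0.0288 0.0028] gap 0.04488318829518457 j [ 0.2337  0.3461  1.5988 -0.0001  1.1967  1.8279]
[[ 0.9997 -0.0234 -0.    ]
 [-0.0234 -0.9997 -0.0001]
 [-0.      0.0001 -1.    ]]
[0.51328971 0.17980836 0.196     ] [0.55619486 0.17673284 0.196     ]
```

View pics/s2c.png

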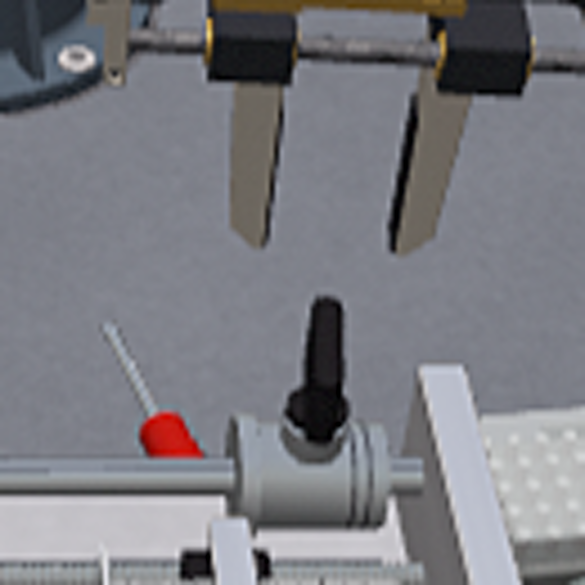

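The open fingers straddle the paddle from above, and both views put the paddle at about -4°, with its centre near (0.533, 0.178). Correcting slightly, then descending and closing.

>>> move_arm --plan '[{"claw": 45, "tx": 1, "ty": -3.5, "tz": 0, "wx": 0, "wy": 0, "wz": 2.5}, {"claw": 45, "tx": 1, "ty": -3.5, "tz": 20, "wx": 0, "wy": 0, "wz": 2.5}, {"claw": 45, "tx": 1, "ty": -3.5, "tz": 45, "wx": 0, "wy": 0, "wz": 2.5}, {"claw": 45, "tx": 1, "ty": -3.5, "tz": 65, "wx": 0, "wy": 0, "wz": 2.5}, {"claw": 45, "tx": 1, "ty": -3.5, "tz": 76, "wx": 0, "wy": 0, "wz": 2.5}, {"claw": 45, "tx": 1, "ty": -3.5, "tz": 76, "wx": 0, "wy": 0, "wz": 2.5}, {"claw": 45, "tx": 1, "ty": -3.5, "tz": 76, "wx": 0, "wy": 0, "wz": 2.5}]' --squeeze 15

```text
t: 3.2
ee_pos: [0.5337, 0.1788, 0.1834]
tcp_rot: [-0.0, 0.999, -0.033, 0.001]
contact_force: [0.2, -0.9, 0.5]
finger_gap: 0.0453
```

>>> move_arm --plan '[{"claw": 25, "tx": 0, "ty": 0, "tz": 0, "wx": 0, "wy": 0, "wz": 0}, {"claw": 5, "tx": 0, "ty": 0, "tz": 0, "wx": 0, "wy": 0, "wz": 0}, {"claw": 0, "tx": 0, "ty": 0, "tz": 0, "wx": 0, "wy": 0, "wz": 0}, {"claw": 0, "tx": 0, "ty": 0, "tz": 0, "wx": 0, "wy": 0, "wz": 0}, {"claw": 0, "tx": 0, "ty": 0, "tz": 0, "wx": 0, "wy": 0, "wz": 0}, {"claw": 0, "tx": 0, "ty": 0, "tz": 0, "wx": 0, "wy": 0, "wz": 0}]' --squeeze 15

```text
t: 3.95
ee_pos: [0.5334, 0.1799, 0.1827]
tcp_rot: [-0.001, 0.999, -0.033, 0.0]
contact_force: [0.2, 8.7, -0.6]
finger_gap: 0.0118
```

```bash
python3 st.py
```

```text
t 3.95 pos [0.5334 0.1799 0.1827] head -3.771259634311368 F [ 0.1891  8.6635 -0.631 ] T [ 1.3233 -0.0101  0.1842] gap 0.011829246259838019 j [0.2418 0.4331 1.6715 0.0021 1.036  1.8773]
[[ 0.9978 -0.0658  0.0006]
 [-0.0658 -0.9978  0.002 ]
 [ 0.0005 -0.0021 -1.    ]]
```

>>> move_arm --plan '[{"claw": 0, "tx": 0, "ty": -1.2, "tz": 0, "wx": 0, "wy": 0, "wz": 0}, {"claw": 0, "tx": 0, "ty": -1.2, "tz": 0, "wx": 0, "wy": 0, "wz": -6}, {"claw": 0, "tx": 0, "ty": -1.2, "tz": 0, "wx": 0, "wy": 0, "wz": -12}, {"claw": 0, "tx": 0, "ty": -1.2, "tz": 0, "wx": 0, "wy": 0, "wz": -18}, {"claw": 0, "tx": 0, "ty": -1.2, "tz": 0, "wx": 0, "wy": 0, "wz": -24}, {"claw": 0, "tx": 0, "ty": -1.2, "tz": 0, "wx": 0, "wy": 0, "wz": -24}]' --squeeze 20

```text
t: 4.7
ee_pos: [0.5335, 0.1797, 0.1827]
tcp_rot: [0.0, 0.985, 0.175, 0.0]
contact_force: [-0.5, -1.6, 2.5]
finger_gap: 0.012
```

```bash
python3 st.py
```

```text
t 4.7 pos [0.5335 0.1797 0.1827] head 20.178788741944178 F [-0.545  -1.5662  2.4693] T [-0.3252 -0.0082  0.1868] gap 0.01195131926183443 j [ 0.2425  0.4336  1.6706 -0.0005  1.0372  1.4613]
[[ 0.9386  0.345   0.0003]
 [ 0.345  -0.9386 -0.0004]
 [ 0.0001  0.0005 -1.    ]]
```

>>> move_arm --plan '[{"claw": 0, "tx": 0, "ty": 0, "tz": 0, "wx": 0, "wy": 0, "wz": -7}, {"claw": 0, "tx": 0, "ty": 0, "tz": 0, "wx": 0, "wy": 0, "wz": -14}, {"claw": 0, "tx": 0, "ty": 0, "tz": 0, "wx": 0, "wy": 0, "wz": -21}, {"claw": 0, "tx": 0, "ty": 0, "tz": 0, "wx": 0, "wy": 0, "wz": -28}, {"claw": 0, "tx": 0, "ty": 0, "tz": 0, "wx": 0, "wy": 0, "wz": -35}, {"claw": 0, "tx": 0, "ty": 0, "tz": 0, "wx": 0, "wy": 0, "wz": -42}, {"claw": 0, "tx": 0, "ty": 0, "tz": 0, "wx": 0, "wy": 0, "wz": -46}, {"claw": 0, "tx": 0, "ty": 0, "tz": 0, "wx": 0, "wy": 0, "wz": -46}, {"claw": 0, "tx": 0, "ty": 0, "tz": 0, "wx": 0, "wy": 0, "wz": -46}]'

```text
t: 5.82
ee_pos: [0.5338, 0.1799, 0.1827]
tcp_rot: [0.0, 0.838, 0.545, 0.0]
contact_force: [3.1, -1.1, 0.9]
finger_gap: 0.012
```

```bash
python3 st.py; python3 - <<'E'
from h import *
from workcell import optics
c=optics.camera("scene")["frame"][:,:,::-1]; cv2.imwrite("pics/s3.png",c)
cv2.imwrite("pics/s3c.png",cv2.resize(c[140:310,190:450],None,fx=3,fy=3,interpolation=cv2.INTER_CUBIC))
E
```

```text
t 5.83 pos [0.5338 0.1799 0.1827] head 66.06981276444661 F [ 3.0568 -1.1026  0.896 ] T [-0.2274 -0.7624  0.0731] gap 0.012002557704027887 j [ 0.2426  0.4337  1.6703 -0.0003  1.0364  0.6604]
[[ 0.4056  0.914   0.0012]
 [ 0.914  -0.4056  0.    ]
 [ 0.0005  0.0011 -1.    ]]
```

View pics/s3c.png

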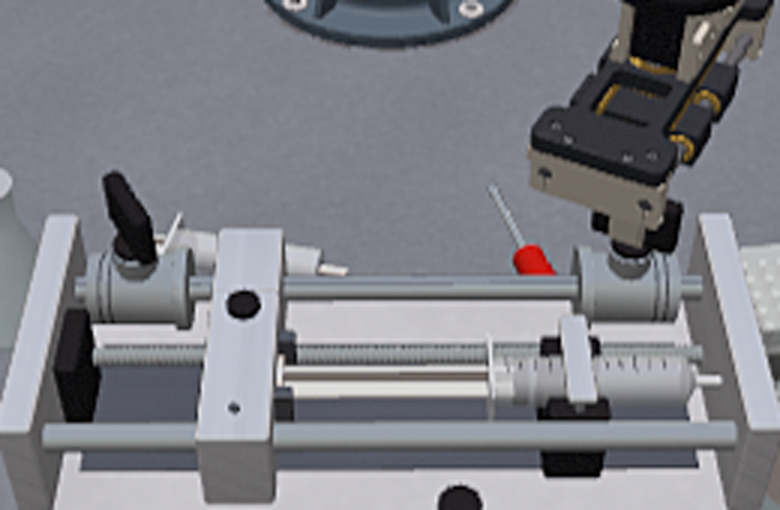

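The handle is turned to about 70° and the collar has stayed in place; the flange edge is at x≈578 in the crop. Now sliding it 80 mm and checking the side force.

>>> move_arm --plan '[{"claw": 0, "tx": -7, "ty": 3.7, "tz": 0, "wx": 0, "wy": 0, "wz": 0}, {"claw": 0, "tx": -17.7, "ty": 9.3, "tz": 0, "wx": 0, "wy": 0, "wz": 0}, {"claw": 0, "tx": -28.3, "ty": 15, "tz": 0, "wx": 0, "wy": 0, "wz": 0}, {"claw": 0, "tx": -38.9, "ty": 20.6, "tz": 0, "wx": 0, "wy": 0, "wz": 0}, {"claw": 0, "tx": -49.6, "ty": 26.2, "tz": 0, "wx": 0, "wy": 0, "wz": 0}, {"claw": 0, "tx": -60.2, "ty": 31.8, "tz": 0, "wx": 0, "wy": 0, "wz": 0}, {"claw": 0, "tx": -70.8, "ty": 37.4, "tz": 0, "wx": 0, "wy": 0, "wz": 0}, {"claw": 0, "tx": -70.8, "ty": 37.4, "tz": 0, "wx": 0, "wy": 0, "wz": 0}, {"claw": 0, "tx": -70.8, "ty": 37.4, "tz": 0, "wx": 0, "wy": 0, "wz": 0}]'

```text
t: 7.0
ee_pos: [0.5396, 0.0994, 0.1827]
tcp_rot: [0.0, 0.838, 0.546, 0.001]
contact_force: [6.7, -0.5, -0.4]
finger_gap: 0.0115
```

```bash
python3 st.py
```

```text
t 7.0 pos [0.5396 0.0994 0.1827] head 66.14653817564727 F [ 6.734  -0.5241 -0.4183] T [-0.1305 -1.1803  0.0557] gap 0.01153728656138912 j [ 0.0975  0.4087  1.7094 -0.0002  1.0221  0.5139]
[[ 0.4044  0.9146  0.0013]
 [ 0.9146 -0.4044 -0.    ]
 [ 0.0005  0.0012 -1.    ]]
```

>>> move_arm --plan '[{"claw": 0, "tx": -9.7, "ty": 5.6, "tz": 0, "wx": 0, "wy": 0, "wz": 0}, {"claw": 0, "tx": -19.4, "ty": 10.8, "tz": 0, "wx": 0, "wy": 0, "wz": 0}, {"claw": 0, "tx": -29, "ty": 16, "tz": 0, "wx": 0, "wy": 0, "wz": 0}, {"claw": 0, "tx": -38.7, "ty": 21.2, "tz": 0, "wx": 0, "wy": 0, "wz": 0}, {"claw": 0, "tx": -48.3, "ty": 26.4, "tz": 0, "wx": 0, "wy": 0, "wz": 0}, {"claw": 0, "tx": -58, "ty": 31.6, "tz": 0, "wx": 0, "wy": 0, "wz": 0}, {"claw": 0, "tx": -67.6, "ty": 36.8, "tz": 0, "wx": 0, "wy": 0, "wz": 0}, {"claw": 0, "tx": -73, "ty": 39.7, "tz": 0, "wx": 0, "wy": 0, "wz": 0}, {"claw": 0, "tx": -77.3, "ty": 42, "tz": 0, "wx": 0, "wy": 0, "wz": 0}, {"claw": 0, "tx": -77.3, "ty": 42, "tz": 0, "wx": 0, "wy": 0, "wz": 0}, {"claw": 0, "tx": -77.3, "ty": 42, "tz": 0, "wx": 0, "wy": 0, "wz": 0}]'

```text
t: 8.38
ee_pos: [0.5461, 0.0115, 0.1826]
tcp_rot: [0.0, 0.838, 0.546, -0.0]
contact_force: [-0.4, -0.7, 6.2]
finger_gap: 0.0124
```

```bash
python3 st.py;  python3 - <<'E'
from h import *
from workcell import optics
c=optics.camera("scene")["frame"][:,:,::-1]; cv2.imwrite("pics/s4.png",c)
cv2.imwrite("pics/s4c.png",cv2.resize(c[170:270,220:350],None,fx=6,fy=6,interpolation=cv2.INTER_CUBIC))
E
```

```text
t 8.38 pos [0.5461 0.0115 0.1826] head 66.20061624493499 F [-0.4352 -0.6597  6.2248] T [-0.1934 -0.2372 -0.0014] gap 0.012375682634465823 j [-0.0638  0.4056  1.7145 -0.0008  1.0221  0.352 ]
[[ 0.4035  0.915  -0.0006]
 [ 0.915  -0.4035 -0.0006]
 [-0.0008 -0.0003 -1.    ]]
```

View pics/s4c.png

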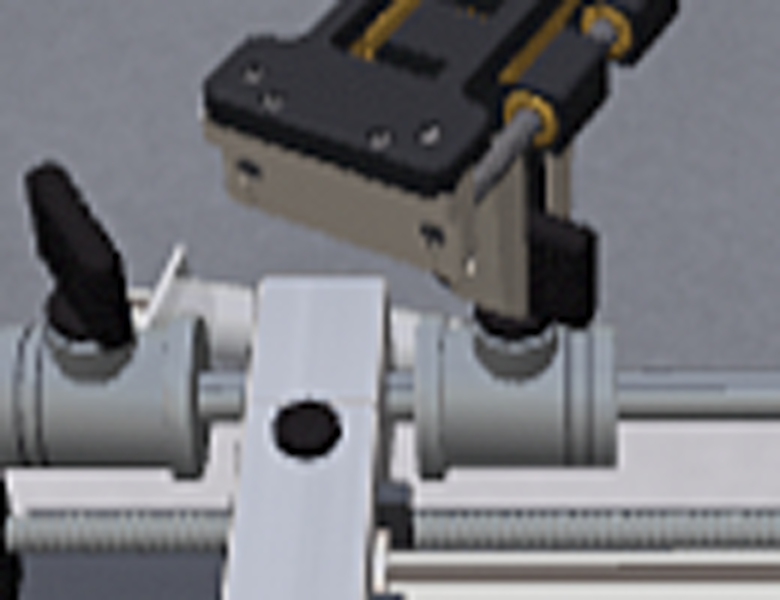

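Flange edge at x≈415 and pusher face at x≈384 (crop) leave a gap of about 10 mm, which agrees with the computed 9 mm. Creeping in, reading the force.

>>> move_arm --plan '[{"claw": 0, "tx": -1.8, "ty": 0.9, "tz": 0, "wx": 0, "wy": 0, "wz": 0}, {"claw": 0, "tx": -3.5, "ty": 1.9, "tz": 0, "wx": 0, "wy": 0, "wz": 0}, {"claw": 0, "tx": -5.3, "ty": 2.8, "tz": 0, "wx": 0, "wy": 0, "wz": 0}, {"claw": 0, "tx": -5.3, "ty": 2.8, "tz": 0, "wx": 0, "wy": 0, "wz": 0}, {"claw": 0, "tx": -5.3, "ty": 2.8, "tz": 0, "wx": 0, "wy": 0, "wz": 0}]'

```text
t: 9.05
ee_pos: [0.5465, 0.0058, 0.1827]
tcp_rot: [0.0, 0.838, 0.546, -0.0]
contact_force: [-0.1, 0.2, 5.8]
finger_gap: 0.0122
```

>>> move_arm --plan '[{"claw": 0, "tx": -0.9, "ty": 0.5, "tz": 0, "wx": 0, "wy": 0, "wz": 0}, {"claw": 0, "tx": -0.9, "ty": 0.5, "tz": 0, "wx": 0, "wy": 0, "wz": 0}, {"claw": 0, "tx": -0.9, "ty": 0.5, "tz": 0, "wx": 0, "wy": 0, "wz": 0}]'

```text
t: 9.43
ee_pos: [0.5466, 0.0049, 0.1826]
tcp_rot: [-0.0, 0.838, 0.546, -0.0]
contact_force: [0.4, 0.6, 6.1]
finger_gap: 0.0118
```

>>> move_arm --plan '[{"claw": 0, "tx": -0.9, "ty": 0.5, "tz": 0, "wx": 0, "wy": 0, "wz": 0}, {"claw": 0, "tx": -0.9, "ty": 0.5, "tz": 0, "wx": 0, "wy": 0, "wz": 0}, {"claw": 0, "tx": -0.9, "ty": 0.5, "tz": 0, "wx": 0, "wy": 0, "wz": 0}]'

```text
t: 9.8
ee_pos: [0.5466, 0.0039, 0.1826]
tcp_rot: [-0.0, 0.838, 0.546, -0.0]
contact_force: [0.5, 0.3, 6.3]
finger_gap: 0.012
```

>>> move_arm --plan '[{"claw": 0, "tx": -0.6, "ty": 0.3, "tz": 0, "wx": 0, "wy": 0, "wz": 0}, {"claw": 0, "tx": -0.6, "ty": 0.3, "tz": 0, "wx": 0, "wy": 0, "wz": 0}, {"claw": 0, "tx": -0.6, "ty": 0.3, "tz": 0, "wx": 0, "wy": 0, "wz": 0}]'

```text
t: 10.18
ee_pos: [0.5467, 0.0032, 0.1827]
tcp_rot: [-0.0, 0.838, 0.546, -0.0]
contact_force: [0.8, -0.3, 6.3]
finger_gap: 0.0122
```

>>> move_arm --plan '[{"claw": 0, "tx": -0.7, "ty": 0.4, "tz": 0, "wx": 0, "wy": 0, "wz": 0}, {"claw": 0, "tx": -0.7, "ty": 0.4, "tz": 0, "wx": 0, "wy": 0, "wz": 0}, {"claw": 0, "tx": -0.7, "ty": 0.4, "tz": 0, "wx": 0, "wy": 0, "wz": 0}]'

```text
t: 10.55
ee_pos: [0.5468, 0.0024, 0.1827]
tcp_rot: [-0.0, 0.838, 0.546, -0.0]
contact_force: [-0.2, 0.7, 6.3]
finger_gap: 0.0114
```

```bash
python3 st.py;  python3 - <<'E'
from h import *
from workcell import optics
c=optics.camera("scene")["frame"][:,:,::-1]; cv2.imwrite("pics/s5.png",c)
a=cv2.imread("pics/s4.png")
print("pusher shift check", np.abs(a[215:300,255:284].astype(int)-c[215:300,255:284]).mean())
cv2.imwrite("pics/s5c.png",cv2.resize(c[205:265,250:340],None,fx=8,fy=8,interpolation=cv2.INTER_CUBIC))
E
```

```text
t 10.55 pos [0.5468 0.0024 0.1827] head 66.20968439689432 F [-0.2135  0.6864  6.3474] T [ 0.1154 -0.1253  0.0649] gap 0.0114176812562553 j [-0.0806  0.4065  1.713  -0.0002  1.0227  0.3347]
[[ 0.4034  0.915  -0.0007]
 [ 0.915  -0.4034 -0.0001]
 [-0.0004 -0.0006 -1.    ]]
pusher shift check 0.6830290736984449
```

View pics/s5c.png

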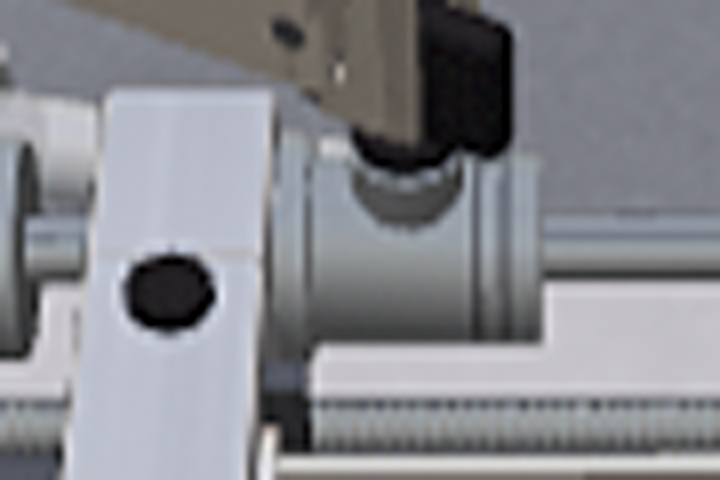

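The flange (x≈272) now meets the pusher edge in the crop, with at most a 1 to 2 mm gap left, and the pusher is unmoved. I'll keep creeping until the force rises.

>>> move_arm --plan '[{"claw": 0, "tx": -0.6, "ty": 0.3, "tz": 0, "wx": 0, "wy": 0, "wz": 0}, {"claw": 0, "tx": -0.6, "ty": 0.3, "tz": 0, "wx": 0, "wy": 0, "wz": 0}, {"claw": 0, "tx": -0.6, "ty": 0.3, "tz": 0, "wx": 0, "wy": 0, "wz": 0}]'

```text
t: 10.98
ee_pos: [0.5468, 0.0021, 0.1826]
tcp_rot: [-0.0, 0.838, 0.546, -0.0]
contact_force: [-0.6, 2.2, 6.4]
finger_gap: 0.0118
```

>>> move_arm --plan '[{"claw": 0, "tx": -0.5, "ty": 0.3, "tz": 0, "wx": 0, "wy": 0, "wz": 0}, {"claw": 0, "tx": -0.5, "ty": 0.3, "tz": 0, "wx": 0, "wy": 0, "wz": 0}, {"claw": 0, "tx": -0.5, "ty": 0.3, "tz": 0, "wx": 0, "wy": 0, "wz": 0}]'

```text
t: 11.35
ee_pos: [0.5468, 0.002, 0.1827]
tcp_rot: [-0.001, 0.838, 0.546, -0.0]
contact_force: [-0.3, 5.3, 7.4]
finger_gap: 0.0118
```

Contact reads about 5 N, below the 15 N limit. Now tightening.

>>> move_arm --plan '[{"claw": 0, "tx": 0, "ty": 0, "tz": 0, "wx": 0, "wy": 0, "wz": 6}, {"claw": 0, "tx": 0, "ty": 0, "tz": 0, "wx": 0, "wy": 0, "wz": 12}, {"claw": 0, "tx": 0, "ty": 0, "tz": 0, "wx": 0, "wy": 0, "wz": 18}, {"claw": 0, "tx": 0, "ty": 0, "tz": 0, "wx": 0, "wy": 0, "wz": 24}, {"claw": 0, "tx": 0, "ty": 0, "tz": 0, "wx": 0, "wy": 0, "wz": 30}, {"claw": 0, "tx": 0, "ty": 0, "tz": 0, "wx": 0, "wy": 0, "wz": 30}]'

```text
t: 12.1
ee_pos: [0.5465, 0.0022, 0.1826]
tcp_rot: [-0.001, 0.951, 0.31, -0.001]
contact_force: [-1.8, 7.3, 8.3]
finger_gap: 0.012
```

```bash
python3 st.py
```

```text
t 12.1 pos [0.5465 0.0022 0.1826] head 36.11610267681188 F [-1.8193  7.2603  8.3144] T [ 1.2849  0.2553 -0.1247] gap 0.012009470919877809 j [-0.0819  0.4065  1.7132  0.0018  1.0238  0.8576]
[[ 0.8078  0.5894 -0.0017]
 [ 0.5894 -0.8078  0.0017]
 [-0.0003 -0.0024 -1.    ]]
```

>>> move_arm --plan '[{"claw": 0, "tx": 0, "ty": 0, "tz": 0, "wx": 0, "wy": 0, "wz": 6}, {"claw": 0, "tx": 0, "ty": 0, "tz": 0, "wx": 0, "wy": 0, "wz": 12}, {"claw": 0, "tx": 0, "ty": 0, "tz": 0, "wx": 0, "wy": 0, "wz": 18}, {"claw": 0, "tx": 0, "ty": 0, "tz": 0, "wx": 0, "wy": 0, "wz": 24}, {"claw": 0, "tx": 0, "ty": 0, "tz": 0, "wx": 0, "wy": 0, "wz": 30}, {"claw": 0, "tx": 0, "ty": 0, "tz": 0, "wx": 0, "wy": 0, "wz": 36}, {"claw": 0, "tx": 0, "ty": 0, "tz": 0, "wx": 0, "wy": 0, "wz": 36}]'

```text
t: 12.98
ee_pos: [0.5463, 0.0026, 0.1826]
tcp_rot: [-0.001, 1.0, 0.001, -0.001]
contact_force: [-3.4, 11.3, 9.5]
finger_gap: 0.0118
```

```bash
python3 st.py
```

```text
t 12.97 pos [0.5463 0.0026 0.1826] head 0.11697195394494218 F [-3.4084 11.3413  9.5103] T [ 1.9186  0.3875 -0.1065] gap 0.01178649570821888 j [-0.0815  0.4064  1.7133  0.0025  1.0241  1.4859]
[[ 1.      0.002  -0.002 ]
 [ 0.002  -1.      0.0023]
 [-0.002  -0.0023 -1.    ]]
```

>>> move_arm --plan '[{"claw": 0, "tx": 0, "ty": 0, "tz": 0, "wx": 0, "wy": 0, "wz": 2}, {"claw": 0, "tx": 0, "ty": 0, "tz": 0, "wx": 0, "wy": 0, "wz": 4}, {"claw": 0, "tx": 0, "ty": 0, "tz": 0, "wx": 0, "wy": 0, "wz": 4}]'

```text
t: 13.35
ee_pos: [0.5463, 0.0026, 0.1826]
tcp_rot: [-0.001, 0.999, -0.033, -0.001]
contact_force: [-2.5, 11.5, 9.4]
finger_gap: 0.0116
```

```bash
python3 st.py
```

```text
t 13.35 pos [0.5463 0.0026 0.1826] head -3.821673281310447 F [-2.4842 11.55    9.3672] T [2.2107 0.4265 0.0364] gap 0.011571510402834403 j [-0.0815  0.4064  1.7133  0.0027  1.0241  1.5546]
[[ 0.9978 -0.0667 -0.002 ]
 [-0.0667 -0.9978  0.0025]
 [-0.0022 -0.0023 -1.    ]]
```

>>> move_arm --plan '[{"claw": 0, "tx": 0, "ty": 0, "tz": 0, "wx": 0, "wy": 0, "wz": 2}, {"claw": 0, "tx": 0, "ty": 0, "tz": 0, "wx": 0, "wy": 0, "wz": 4}, {"claw": 0, "tx": 0, "ty": 0, "tz": 0, "wx": 0, "wy": 0, "wz": 4}]'

```text
t: 13.72
ee_pos: [0.5464, 0.0027, 0.1826]
tcp_rot: [-0.001, 0.998, -0.068, -0.001]
contact_force: [-2.2, 10.5, 9.1]
finger_gap: 0.0117
```

```bash
python3 st.py
```

```text
t 13.72 pos [0.5464 0.0027 0.1826] head -7.808071532183231 F [-2.2081 10.4614  9.1307] T [2.0978 0.4193 0.1405] gap 0.011707037695852584 j [-0.0814  0.4064  1.7133  0.0026  1.0241  1.6243]
[[ 0.9907 -0.1359 -0.002 ]
 [-0.1359 -0.9907  0.0024]
 [-0.0023 -0.0021 -1.    ]]
```

>>> move_arm --plan '[{"claw": 0, "tx": 0, "ty": 0, "tz": 0, "wx": 0, "wy": 0, "wz": 2}, {"claw": 0, "tx": 0, "ty": 0, "tz": 0, "wx": 0, "wy": 0, "wz": 4}, {"claw": 0, "tx": 0, "ty": 0, "tz": 0, "wx": 0, "wy": 0, "wz": 4}]'

```text
t: 14.1
ee_pos: [0.5461, 0.0027, 0.1826]
tcp_rot: [-0.001, 0.995, -0.103, -0.001]
contact_force: [-4.5, 12.5, 8.9]
finger_gap: 0.0124
```

```bash
python3 st.py
```

```text
t 14.1 pos [0.5461 0.0027 0.1826] head -11.782019976898221 F [-4.5321 12.5106  8.9006] T [2.0445 0.6194 0.4493] gap 0.012366943081831202 j [-0.0813  0.4064  1.7135  0.0026  1.0245  1.6937]
[[ 0.9789 -0.2042 -0.0026]
 [-0.2042 -0.9789  0.0024]
 [-0.003  -0.0018 -1.    ]]
```

Torque has risen to 0.45 N m, above the 0.3 N m turning torque, so the screw is at its stop. Releasing and retreating upward.

>>> move_arm --plan '[{"claw": 20, "tx": 0, "ty": 0, "tz": 0, "wx": 0, "wy": 0, "wz": -3}, {"claw": 45, "tx": 0, "ty": 0, "tz": 0, "wx": 0, "wy": 0, "wz": -4}, {"claw": 45, "tx": 0, "ty": 0, "tz": 0, "wx": 0, "wy": 0, "wz": -4}, {"claw": 45, "tx": 0, "ty": 0, "tz": 0, "wx": 0, "wy": 0, "wz": -4}, {"claw": 45, "tx": 0, "ty": 0, "tz": -20, "wx": 0, "wy": 0, "wz": -4}, {"claw": 45, "tx": 0, "ty": 0, "tz": -50, "wx": 0, "wy": 0, "wz": -4}, {"claw": 45, "tx": 0, "ty": 0, "tz": -100, "wx": 0, "wy": 0, "wz": -4}, {"claw": 45, "tx": -60, "ty": 0, "tz": -120, "wx": 0, "wy": 0, "wz": -4}, {"claw": 45, "tx": -120, "ty": 0, "tz": -120, "wx": 0, "wy": 0, "wz": -4}, {"claw": 45, "tx": -150, "ty": 0, "tz": -120, "wx": 0, "wy": 0, "wz": -4}, {"claw": 45, "tx": -150, "ty": 0, "tz": -120, "wx": 0, "wy": 0, "wz": -4}]'

```text
t: 15.48
ee_pos: [0.3992, 0.0325, 0.303]
tcp_rot: [0.0, 0.998, -0.068, 0.0]
contact_force: [1.4, 0.0, -0.1]
finger_gap: 0.0448
```

```bash
python3 - <<'E'
from h import *
from workcell import optics
c=optics.camera("scene")["frame"][:,:,::-1]; t=optics.camera("top")["frame"][:,:,::-1]
cv2.imwrite("pics/s6.png",c);cv2.imwrite("pics/t6.png",t)
A=cv2.resize(c[190:315,190:450],None,fx=2.3,fy=2.3,interpolation=cv2.INTER_CUBIC); B=cv2.resize(t[155:279,205:405],None,fx=2.4,fy=2.4,interpolation=cv2.INTER_CUBIC)
w=max(A.shape[1],B.shape[1]); p=lambda i:cv2.copyMakeBorder(i,0,0,0,w-i.shape[1],0)
cv2.imwrite("pics/c6.png",np.vstack([p(A),p(B)]))
s0=cv2.imread("pics/scene0.png"); print("pusher diff",np.abs(s0[215:300,255:284].astype(int)-c[215:300,255:284]).mean(),"rear diff",np.abs(s0[190:250,215:253].astype(int)-c[190:250,215:253]).mean())
E
python3 st.py
```

```text
pusher diff 1.5703853955375253 rear diff 1.382748538011696
t 15.57 pos [0.4009 0.0322 0.3028] head -7.79777966580953 F [ 0.6789 -0.6187  0.5602] T [ 0.0389  0.0091 -0.0013] gap 0.045065357112750996 j [-0.0357 -0.0015  1.908  -0.0001  1.2343  1.6712]
[[ 0.9908 -0.1357  0.0009]
 [-0.1357 -0.9908 -0.0001]
 [ 0.0009 -0.     -1.    ]]
```

View pics/c6.png

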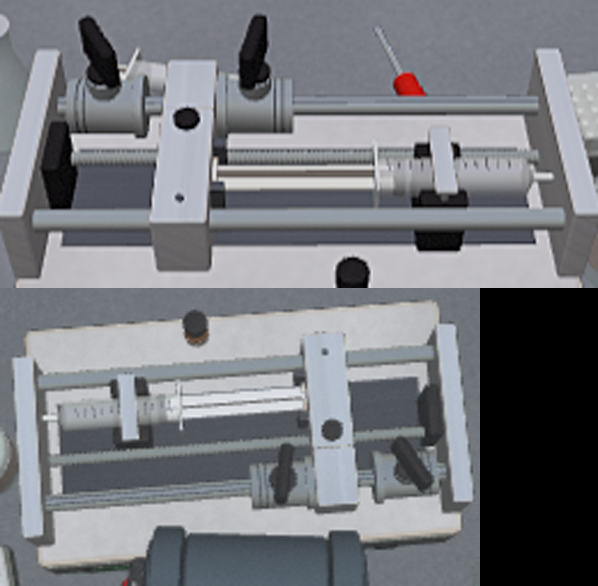

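The picture shows the collar's flange flat against the pusher's front face (scene crop x≈215, top crop x≈315). The rear stop looks unchanged. A quick check of pusher shift and paddle angle before handing in.

```bash
python3 - <<'E'
from h import *
g=lambda f:cv2.cvtColor(cv2.imread("pics/"+f),cv2.COLOR_BGR2GRAY).astype(np.float32)
def sh(a,b,y0,y1,x0,x1):
    T=g(a)[y0:y1,x0:x1].astype(np.uint8); W=g(b)[y0-4:y1+4,x0-4:x1+4].astype(np.uint8)
    W=cv2.resize(W,None,fx=8,fy=8,interpolation=cv2.INTER_CUBIC);T=cv2.resize(T,None,fx=8,fy=8,interpolation=cv2.INTER_CUBIC)
    r=cv2.matchTemplate(W,T,cv2.TM_CCOEFF_NORMED);m=cv2.minMaxLoc(r);return (np.array(m[3])-32)/8,round(m[1],3)
print("pusher px shift scene",sh("scene0.png","s6.png",225,300,250,282),"top",sh("top0.png","t6.png",172,222,332,352))
print("rear px shift scene",sh("scene0.png","s6.png",192,250,215,252),"top",sh("top0.png","t6.png",210,245,362,388))
t=cv2.imread("pics/t6.png"); m=(t.max(2)<60).astype(np.uint8)[210:255,300:345]
n,l,st,_=cv2.connectedComponentsWithStats(m)
for i in range(1,n):
    if st[i,4]>60:
        ys,xs=np.where(l==i); print(st[i],cv2.minAreaRect(np.stack([xs+300,ys+210],1).astype(np.float32)))
E
```

```text
pusher px shift scene (array([0., 0.]), 0.999) top (array([0., 0.]), 0.996)
rear px shift scene (array([0., 0.]), 0.999) top (array([0., 0.]), 0.998)
```

```bash
python3 -c "
from workcell import manip; print(manip.hand_in())"
```

```text
the job is handed in; nothing more can be done
None
```

The stop collar now rests against the pusher's face with its set screw tight again, and I handed the job in at about 15.6 s on the robot's clock.

**What I did:**
- **Slackening:** I gripped the T-handle and turned it 70° counter-clockwise. The collar stayed in its old place.
- **Sliding:** I moved the collar about 178 mm along the rod and crept in until it touched the pusher at about 5 N. The force along the rod rose to about 12.5 N while tightening, still below 15 N.
- **Tightening:** I turned the screw back about 8° past its starting angle. The torque then reached 0.45 N m, more than turning takes, so I took that as its stop.

**Last checks:**
- **Flange:** it looks flush with the pusher's face in both views.
- **Pusher and rear stop:** image matching against the first pictures gave no shift for either, in both views.
- **Handle angle:** the colour mask check of the final handle angle found nothing. That the screw is tight rests on the torque and on the handle standing at about -8° by eye, against -4° at the start.
- **Bystanders:** I did not measure their positions at the end. Nothing I saw or felt suggested contact with any of them.
- **Refused move:** the first move call was refused as "bad value" and moved nothing. Giving all seven values in each row fixed it.

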